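# Set the flat grater on its catch box

## Robot

A 6-joint arm with a two-finger parallel gripper is mounted at the origin on a cart in front of the work surface, level with it; the furniture and walls round the work are solid. World frame = base frame: x ahead of the robot, y to its left, z up, the work surface at z = 0. Lengths are in m, angles in rad, forces in N, time in s.
With the tool pointing down it reaches from about 0.3 to 0.775 m from the base axis. Payload 14.6 kg.
Tool frame: the origin (TCP) lies at the very end of the fingers, on their centre line; the grasp point (between the pads) lies 19 mm behind it (ctrl.hold_point_z is the z of the grasp point in the tool frame, in m); z points along the fingers, y is the direction in which the jaws open and shut (so a half turn about z gives the same grasp; the last joint's range is limited). The gripper opens to 94 mm and grips with 3 to 60 N. Pads are 16 mm wide; open, the fingers measure 119 mm over their backs; the gripper's body (75 mm by 177 mm) begins 78 mm behind the grasp point.
Start: joints at [1.25, 0.3, 1.521, -0, 1.321, -0.067], TCP at [0.138, 0.532, 0.205] pointing down, gripper open.
Joint ranges: [-3.03, 3.03], [-0.79, 2.21], [0.23, 2.52], [-1.04, 4.18], [0, 3.07], [-2.55, 2.55]. Speed limits (rad/s): [2.22, 2.22, 2.57, 3.14, 3.14, 3.14].

## Interface

Orientations are given as [roll, pitch, yaw] about the fixed x, y, z axes, in that order (R = Rz(yaw) Ry(pitch) Rx(roll)).
In Python, from station import ctrl, cams, hand_in gives the robot as it stands.
- The arm moves only by the tool servo_tool, never from a script. Its argument "rows" is a list of rows, each a list of 7 numbers: the shift along the world's x, y, z in m, then the turn, a rotation vector about the world's x, y, z in rad, then the gripper command: -1 is shut, 1 is fully open, values between are in proportion. A call has exactly 8 rows; each row is the pose to reach, as a shift and turn from the pose measured when the call began; what a row does not reach only later rows make up. A row lasts 1/12 s, in which the tool goes at most 41.7 mm and 7.16 degrees, less where a joint would pass 70% of its speed; a pose out of reach is approached as far as the arm can. A call with a gripper value outside its range is refused whole. The fingers move at their own pace and stop on an object; "newtons" is the grip in N (left out, the last holds). Time passes only in rows, so rows that repeat a pose let the fingers close, or fill a call up. It gives the time, the measured TCP pose, the force and the opening at its end, in the units of the state.
- ctrl.get_obs(): the state, without advancing time (a new reading comes with each control period).
- cams.camera(name): name is "side" or "top" or "wrist"; returns a dict with "image" (480x640x3 uint8, red, green, blue), "depth" (480x640 float32, m along the optical axis (not along the pixel's ray), 0 where there is no reading), "fx", "fy", "cx", "cy" (pixels), "dist_coeffs" ([k1, k2, p1, p2, k3] as OpenCV has them; the pictures are not rectified), "rvec" (rotation vector, rad) and "tvec" (3), from world to camera coordinates, as OpenCV has them; the wrist camera has in their place "hand_eye" (4x4, takes a point from camera to tool coordinates, whose origin is the TCP and whose axes are the flange's). Camera axes: x right, y down, z forward; pixel columns grow to the right and rows downward; lengths in m; the calibration is good to about 2 mm. A picture is of the moment at which its call begins: read the wrist's pose just before it.
- hand_in(): hands the job in, once; it reports no verdict.
Trained networks look in a picture, given as the dict that the camera call returned (one of the last four; its "shot" number tells which), for a name from the list of things; names that differ only in an ending like _2 or _b are one class to them, and where a whole thing is asked for, a point or a joint stands for the part that bears it (a point fixed in the world has none). Each returns a list of dicts, best first, with "p" (0 to 1); they miss things now and then, are a little off and sometimes report something else, mostly with a low value. They report only what shows in the picture. A call takes as long as a camera call.
- cams.spot_in(picture, name): "box" ([left, top, right, bottom] as shares, 0 to 1, of the picture: columns of its width, rows of its height, round what is visible of it).
- cams.place_of(picture, name): "at" ([column, row] as shares, 0 to 1, of the picture: columns of its width, rows of its height: a listed point, or the origin of a listed thing).
The state is a dict: "time_s": time; "qpos": joint angles; "joint_vel": joint speeds; "tau": joint torques, N m; "ee_pos": TCP position; "eef_rot": TCP orientation; "force": force on the tool from outside, world axes, zero at the start; "moment": the same for the moment, N m; "grip_width": finger opening in m.
Only numpy, scipy, OpenCV 4.12 (cv2) and the standard library are available. Lean on these libraries where they do the work, as an engineer would, in place of code of your own. Each camera call takes 0.05 s, during which the arm holds its last target.

## Task

Get the chocolate grater ready for use: it lies flat on the marble slab, too thin to pick up there, so slide it until its handle tab sticks well out past the slab's edge, then take it by the tab. Lay it, teeth up, on the ledges of its catch box with the tab out over the box's low end, and push it fully home under the keeper strip at the other end. Leave the other things where they are.

Things in the scene. Friction and masses are not known exactly. Their poses are not given: they have to be found in the camera images.
- grater_center (a point): Flat stainless hand grater, one 3 mm sheet, about 70 g: toothed body 125 long x 72 wide, handle tab 60 long x 40 wide at one end. This point: centre of the body, half-way through the sheet. x axis: away from the tab (body ends at +62.5, tab spans -62.5 to -122.5 mm); z: up from the toothed side. It starts flat on the slab, tab towards the slab's -x edge within 0.25 rad.
- grater_tab (a point): Point to take the grater by: on the handle tab, 94.5 mm from the body's centre along the grater's -x, mid-width, half-way through the sheet; same axes. Its smooth steel slides easily on the marble: a fingertip pressed on the toothed body drags it along. It balances 20 mm from the body centre towards the tab; past the edge there, it tips off.
- marble_slab: Heavy marble slab on rubber feet, does not move: 250 mm along its x, 260 mm along its y, flat top 38 mm above the table. Origin on the table under its centre. Its straight -x edge faces the robot within 0.25 rad; there is free space in front of it. Stands left or right of the middle of the table.
- catch_box: White plastic box on suction feet, does not move: 140 mm along x, 90 wide, open on top. Origin on the table under its centre. The grater's body lies on ledges along both long sides, 56 mm above the table, between guide walls 77 mm apart that flare to 87 mm at 66 mm height. The -x end (towards the robot within 0.25 rad) is low, 56 mm: the tab goes out over it.
- catch_box_home (a point): Where the grater's body centre lies when fully home: 2.5 mm along +x from the box's origin, 57.5 mm above the table; axes of the box, and the grater's x then points along them. Its far end then touches the stop wall (inner face 62.5 mm from here along +x).
- catch_box_keeper (a point): Middle of the front edge of the keeper strip, at its underside: 41 mm along +x from the home point. The strip bridges the box from here to the stop wall, its underside 6 mm above the ledges, its top 66 mm above the table. Laid down 25 mm or more short of home, the grater lies clear of it and can then be slid under it.
- fig_half: cut half fig on the slab's +y half, 49 x 53 x 25 mm, origin under its centre; leave it there
- nozzle: white piping nozzle standing on the slab's +y half, 27 mm wide, 46 high, origin under its centre; leave it there
- ring_mould: larger steel ring mould standing on the table beside the box, at its -y side, 69 mm wide, 45 high, origin under its centre; leave it there

How it is judged:
On the way:
1. the grater lies flat on the slab with the middle of its handle tab more than 12 mm out past an edge of the slab (z of grater_center in the frame of marble_slab between 0.034 and 0.046 m and angle between grater_center's own z axis and vertical below 0.08 rad and (x of grater_tab in the frame of marble_slab below -0.137 m or x of grater_tab in the frame of marble_slab above 0.137 m or y of grater_tab in the frame of marble_slab below -0.142 m or y of grater_tab in the frame of marble_slab above 0.142 m)), for 0.2 s.
At the end, for the whole second after the job is handed in: The grater lies flat and at rest on the ledges of the catch box, teeth up, tab out over the low end, far end under the keeper strip: its body's centre within 4 mm of home along the box, 5 mm across and 3 mm in height, turned no more than 0.08 rad (x of grater_center in the frame of catch_box_home between -0.004 and 0.004 m and y of grater_center in the frame of catch_box_home between -0.005 and 0.005 m and z of grater_center in the frame of catch_box_home between -0.003 and 0.003 m and angle between the x axis of grater_center and the x axis of catch_box_home, either way round below 0.08 rad and x of grater_tab in the frame of catch_box_home below -0.08 m and angle between grater_center's own z axis and vertical below 0.05 rad and linear speed of grater below 0.01 m/s); the robot touches nothing.
It fails at once if the cut half fig on the slab is pushed more than 30 mm from its place (distance of fig_half from where it was at the start of the episode above 0.03 m).
It fails at once if the piping nozzle on the slab is pushed more than 30 mm from its place (distance of nozzle from where it was at the start of the episode above 0.03 m).
It fails at once if the larger ring mould is pushed more than 30 mm from its place (distance of ring_mould from where it was at the start of the episode above 0.03 m).
It also fails if it takes over 59 s, if anything falls off the work surface, if the arm or the gripper's body presses on something with over 40 N, if the wrist force passes 120 N, or if a joint passes its speed limit or range.

## Working session

There is one attempt and no reset: what is moved stays moved. The work goes in short steps, Python scripts to look and compute and a tool call to move; the robot and the scene stay as the last step left them, time stands still between calls to the robot, and variables do not carry over. Pictures are saved under pics/ and viewed, and the job is handed in when it is done.

Besides the shell and the picture viewer there is one more tool, called after "Emit:" by a JSON object that holds its "api" and its "payload", one argument or row to a line. servo_tool: Moves the arm, as the interface text tells. Its arguments: {"type":"object","properties":{"rows":{"type":"array"},"newtons":{"type":"number"}},"required":["rows"]}

```bash
ls; mkdir -p pics; cat > h.py <<'E'
import numpy as np, cv2
from station import ctrl, cams, hand_in
from scipy.spatial.transform import Rotation as R
def KD(p): return np.array([[p['fx'],0,p['cx']],[0,p['fy'],p['cy']],[0,0,1.]]), np.array(p['dist_coeffs'],float)
def w2c(p,obs=None):
    if 'rvec' in p:
        return cv2.Rodrigues(np.array(p['rvec'],float))[0], np.array(p['tvec'],float).ravel()
    T=np.eye(4); T[:3,:3]=R.from_euler('xyz',obs['eef_rot']).as_matrix(); T[:3,3]=obs['ee_pos']
    M=np.linalg.inv(T@np.array(p['hand_eye'])); return M[:3,:3],M[:3,3]
def ray(p,px,z,obs=None):
    K,D=KD(p); Rm,t=w2c(p,obs)
    u=cv2.undistortPoints(np.array(px,float).reshape(-1,1,2),K,D).reshape(-1,2)
    d=np.c_[u,np.ones(len(u))]@Rm; c=-Rm.T@t
    return c+d*((z-c[2])/d[:,2])[:,None]
def proj(p,X,obs=None):
    K,D=KD(p); Rm,t=w2c(p,obs)
    return cv2.projectPoints(np.array(X,float).reshape(-1,1,3),cv2.Rodrigues(Rm)[0],t,K,D)[0].reshape(-1,2)
def save(p,n,pts=()):
    im=cv2.cvtColor(p['image'],cv2.COLOR_RGB2BGR).copy()
    for q in pts: cv2.circle(im,tuple(int(round(v)) for v in q),3,(0,0,255),1)
    cv2.imwrite('pics/'+n+'.png',im)
E
python3 - <<'E'
from h import *
o=ctrl.get_obs(); print(o, ctrl.hold_point_z)
for n in ['top','side']:
    p=cams.camera(n); pts=[]
    for k,z in [('grater_center',.0395),('grater_tab',.0395),('marble_slab',0),('catch_box',0),('catch_box_home',.0575),('catch_box_keeper',.062),('fig_half',.038),('nozzle',.038),('ring_mould',0)]:
        r=cams.place_of(p,k)
        if r:
            a=np.array(r[0]['at'])*[640,480]; pts.append(a); print(n,k,round(r[0]['p'],2),a.round(0),ray(p,a,z).round(4))
    save(p,n+'0',pts)
E
```

```text
pics
{'time_s': 0.0, 'qpos': array([ 1.25041438e+00,  3.00453485e-01,  1.52158806e+00,  1.50819790e-05,
        1.32070311e+00, -6.65770546e-02]), 'joint_vel': array([-0.00220144, -0.00019868, -0.00049858,  0.00209131,  0.00066974,
       -0.00028472]), 'tau': array([ 2.58865388e-03, -5.31803906e+01, -3.52734590e+01,  7.09072687e-02,
        2.44325126e-02, -9.84726557e-05]), 'ee_pos': array([0.13800152, 0.53213026, 0.20489304]), 'eef_rot': array([-3.14044417e+00, -9.12165158e-05,  2.88778397e+00]), 'force': array([-0.43141408,  0.94125732,  0.08112602]), 'moment': array([-0.05382538, -0.04469667, -0.03338054]), 'grip_width': 0.09386188043986347} -0.0188
top grater_center 0.73 [245. 219.] [[0.628  0.1716 0.0395]]
top grater_tab 0.81 [248. 265.] [[0.5264 0.1632 0.0395]]
top marble_slab 0.72 [416. 237.] [[ 0.5912 -0.2141 -0.    ]]
top catch_box 0.7 [420. 241.] [[ 0.5823 -0.2229 -0.    ]]
top catch_box_home 0.63 [422. 231.] [[ 0.5937 -0.2164  0.0575]]
top catch_box_keeper 0.79 [424. 217.] [[ 0.6253 -0.2222  0.062 ]]
top fig_half 0.59 [185. 203.] [[0.6675 0.3084 0.038 ]]
top nozzle 0.7 [181. 258.] [[0.5419 0.313  0.038 ]]
top ring_mould 0.84 [462. 230.] [[ 0.6064 -0.3202  0.    ]]
side grater_center 0.57 [273. 291.] [[0.631  0.1549 0.0395]]
side grater_tab 0.59 [317. 292.] [[0.5373 0.1443 0.0395]]
side marble_slab 0.95 [282. 321.] [[0.6006 0.2049 0.    ]]
side catch_box 0.58 [325. 232.] [[ 0.5892 -0.2274  0.    ]]
side catch_box_home 0.59 [326. 214.] [[ 0.5853 -0.2264  0.0575]]
side nozzle 0.5 [296. 336.] [[0.5458 0.3046 0.038 ]]
side ring_mould 0.63 [326. 219.] [[ 0.6005 -0.3143  0.    ]]
```

View pics/top0.png

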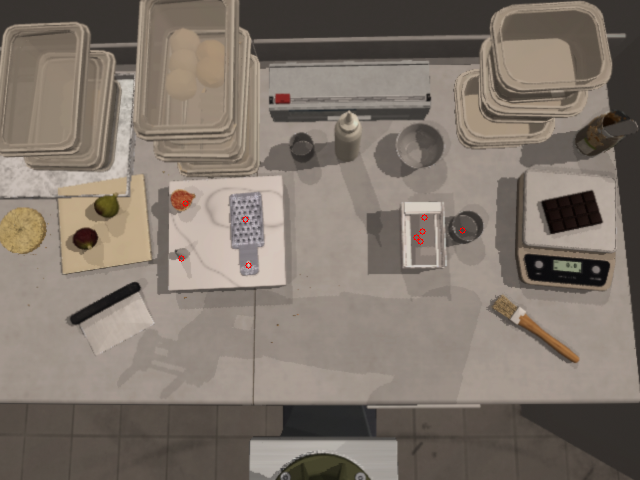

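View pics/side0.png

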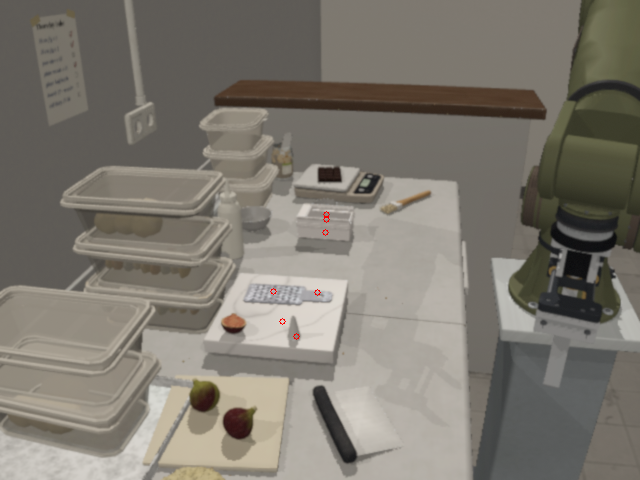

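The top view shows the grater at about (246,219) on the slab, its tab at (249,265). The box is at about (422,235) with the ring to its right, and the fig and nozzle are on the slab's left half. I'm moving over the grater for a wrist view.

Emit:
{"api": "servo_tool", "payload": {
  "rows": [
    [0.03, -0.024, 0.01, 0, 0, 0.1, 1],
    [0.06, -0.048, 0.02, 0, 0, 0.2, 1],
    [0.09, -0.072, 0.03, 0, 0, 0.3, 1],
    [0.12, -0.096, 0.04, 0, 0, 0.33, 1],
    [0.15, -0.12, 0.05, 0, 0, 0.33, 1],
    [0.18, -0.144, 0.06, 0, 0, 0.33, 1],
    [0.21, -0.168, 0.07, 0, 0, 0.33, 1],
    [0.24, -0.192, 0.08, 0, 0, 0.33, 1]
  ]
}}

```text
time_s: 1.67
ee_pos: [0.3793, 0.3389, 0.2862]
eef_rot: [3.141, 0.0, -3.065]
force: [0.4, 0.8, 0.1]
grip_width: 0.0941
```

Emit:
{"api": "servo_tool", "payload": {
  "rows": [
    [0.03, -0.024, 0, 0, 0, 0, -1],
    [0.06, -0.048, 0, 0, 0, 0, -1],
    [0.09, -0.072, 0, 0, 0, 0, -1],
    [0.12, -0.096, 0, 0, 0, 0, -1],
    [0.15, -0.12, 0, 0, 0, 0, -1],
    [0.18, -0.144, 0, 0, 0, 0, -1],
    [0.2, -0.164, 0, 0, 0, 0, -1],
    [0.2, -0.164, 0, 0, 0, 0, -1]
  ],
  "newtons": 20
}}

```text
time_s: 2.33
ee_pos: [0.5819, 0.1711, 0.285]
eef_rot: [-3.141, -0.001, -3.069]
force: [0.3, 0.3, -0.3]
grip_width: 0.0441
```

```bash
python3 - <<'E'
from h import *
o=ctrl.get_obs(); print(o['time_s'],o['ee_pos'],o['eef_rot'],o['force'],o['grip_width'])
p=cams.camera('wrist'); print(np.array(p['hand_eye']).round(3)); pts=[]
for k,z in [('grater_center',.0395),('grater_tab',.0395),('marble_slab',0)]:
    r=cams.place_of(p,k)
    for q in r[:2]:
        a=np.array(q['at'])*[640,480]; pts.append(a); print(k,round(q['p'],2),a.round(0),ray(p,a,z,o).round(4))
save(p,'w1',pts)
E
```

```text
2.3333 [0.58189646 0.17109272 0.28504016] [-3.14097773e+00 -6.83745844e-04 -3.06941803e+00] [ 0.25396379  0.29026451 -0.28948652] 0.04414859544654313
[[ 0.001 -0.971 -0.239  0.069]
 [ 1.     0.001 -0.001  0.   ]
 [ 0.001 -0.239  0.971 -0.178]
 [ 0.     0.     0.     1.   ]]
grater_center 0.68 [314. 243.] [[0.6264 0.1664 0.0395]]
grater_tab 0.61 [312. 157.] [[0.5299 0.1578 0.0395]]
marble_slab 0.92 [357. 219.] [[0.6019 0.2166 0.    ]]
```

View pics/w1.png

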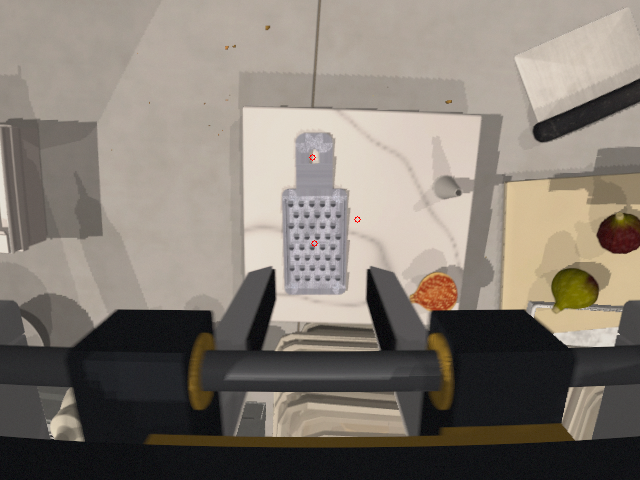

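The wrist view has -x up. The slab's front edge runs (243,107) to (481,115). The grater body spans rows 188–293 and columns 283–348, and the tab tip is near (315,132).

```bash
python3 - <<'E'
from h import *
o=ctrl.get_obs(); p=cams.camera('wrist')
print('slab edge',ray(p,[[243,107],[481,115],[244,250]],.038,o).round(4))
print('grater tab corners,tip, body',ray(p,[[299,133],[331,133],[283,188],[348,188],[284,293],[347,293]],.041,o).round(4))
g=p['image'][90:320,220:500]; cv2.imwrite('pics/w1c.png',cv2.resize(g[:,:,::-1],None,fx=2.6,fy=2.6,interpolation=cv2.INTER_CUBIC))
E
```

```text
slab edge [[0.4803 0.0848 0.038 ]
 [0.4675 0.3405 0.038 ]
 [0.6386 0.0912 0.038 ]]
grater tab corners,tip, body [[0.503  0.1464 0.041 ]
 [0.5003 0.1805 0.041 ]
 [0.5632 0.1326 0.041 ]
 [0.5577 0.2041 0.041 ]
 [0.6869 0.1405 0.041 ]
 [0.6811 0.2147 0.041 ]]
```

View pics/w1c.png

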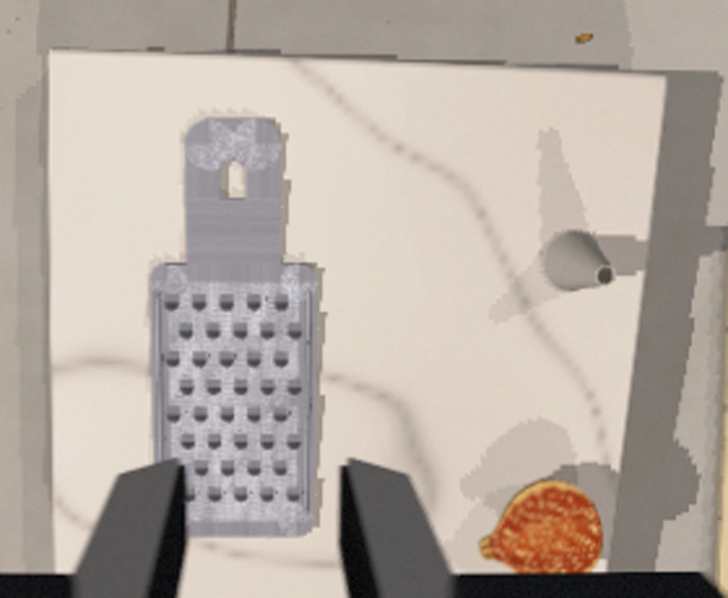

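Emit:
{"api": "servo_tool", "payload": {
  "rows": [
    [0.01, 0.001, -0.03, 0, 0, 0, -1],
    [0.02, 0.001, -0.06, 0, 0, 0, -1],
    [0.03, 0.002, -0.09, 0, 0, 0, -1],
    [0.04, 0.002, -0.12, 0, 0, 0, -1],
    [0.04, 0.002, -0.15, 0, 0, 0, -1],
    [0.04, 0.002, -0.18, 0, 0, 0, -1],
    [0.04, 0.002, -0.21, 0, 0, 0, -1],
    [0.04, 0.002, -0.23, 0, 0, 0, -1]
  ]
}}

```text
time_s: 3.25
ee_pos: [0.6171, 0.1787, 0.0539]
eef_rot: [3.141, -0.002, -3.063]
force: [-0.7, 0.1, -0.1]
grip_width: 0.0005
```

Emit:
{"api": "servo_tool", "payload": {
  "rows": [
    [0, 0, -0.002, 0, 0, 0, -1],
    [0, 0, -0.004, 0, 0, 0, -1],
    [0, 0, -0.006, 0, 0, 0, -1],
    [0, 0, -0.008, 0, 0, 0, -1],
    [0, 0, -0.01, 0, 0, 0, -1],
    [0, 0, -0.01, 0, 0, 0, -1],
    [0, 0, -0.01, 0, 0, 0, -1],
    [0, 0, -0.01, 0, 0, 0, -1]
  ]
}}

```text
time_s: 3.92
ee_pos: [0.6173, 0.1787, 0.0443]
eef_rot: [3.141, -0.001, -3.063]
force: [0.5, -0.6, -0.2]
grip_width: -0.0001
```

Emit:
{"api": "servo_tool", "payload": {
  "rows": [
    [0, -0.002, -0.001, 0, 0, 0, -1],
    [0, -0.004, -0.002, 0, 0, 0, -1],
    [0, -0.005, -0.003, 0, 0, 0, -1],
    [0, -0.005, -0.004, 0, 0, 0, -1],
    [0, -0.005, -0.004, 0, 0, 0, -1],
    [0, -0.005, -0.004, 0, 0, 0, -1],
    [0, -0.005, -0.004, 0, 0, 0, -1],
    [0, -0.005, -0.004, 0, 0, 0, -1]
  ]
}}

```text
time_s: 4.58
ee_pos: [0.6177, 0.1734, 0.0413]
eef_rot: [3.141, -0.0, -3.063]
force: [-2.6, -2.1, 8.2]
grip_width: 0.0007
```

Emit:
{"api": "servo_tool", "payload": {
  "rows": [
    [0, 0, -0.0015, 0, 0, 0, -1],
    [-0.005, 0, -0.0015, 0, 0, 0, -1],
    [-0.011, -0.001, -0.0015, 0, 0, 0, -1],
    [-0.017, -0.001, -0.0015, 0, 0, 0, -1],
    [-0.023, -0.001, -0.0015, 0, 0, 0, -1],
    [-0.029, -0.002, -0.0015, 0, 0, 0, -1],
    [-0.035, -0.002, -0.0015, 0, 0, 0, -1],
    [-0.04, -0.002, -0.0015, 0, 0, 0, -1]
  ]
}}

```text
time_s: 5.25
ee_pos: [0.5788, 0.1715, 0.0413]
eef_rot: [3.141, 0.004, -3.063]
force: [3.4, 0.0, 7.4]
grip_width: 0.0005
```

```bash
python3 - <<'E'
from h import *
p=cams.camera('top');o=ctrl.get_obs(); print(o['ee_pos'],o['force'])
save(p,'t2'); g=p['image'][150:320,150:320]; cv2.imwrite('pics/t2c.png',cv2.resize(g[:,:,::-1],None,fx=3.5,fy=3.5,interpolation=cv2.INTER_CUBIC))
E
```

```text
[0.57816325 0.1714985  0.04125822] [-1.23489201 -0.33656348 10.53921893]
```

View pics/t2c.png

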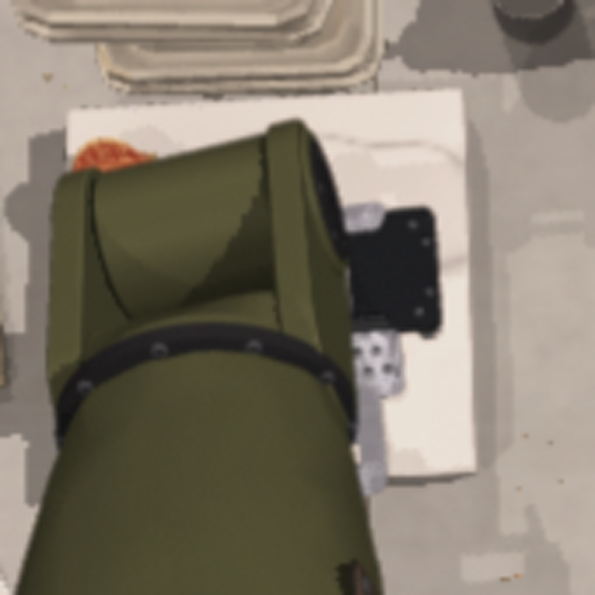

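The grater is moving with the finger: the tab's end now shows just past the slab edge, at about (371,490) in the crop. I'll keep dragging.

Emit:
{"api": "servo_tool", "payload": {
  "rows": [
    [-0.006, 0, -0.0015, 0, 0, 0, -1],
    [-0.012, 0, -0.0015, 0, 0, 0, -1],
    [-0.018, -0.001, -0.0015, 0, 0, 0, -1],
    [-0.024, -0.001, -0.0015, 0, 0, 0, -1],
    [-0.03, -0.001, -0.0015, 0, 0, 0, -1],
    [-0.036, -0.002, -0.0015, 0, 0, 0, -1],
    [-0.042, -0.002, -0.0015, 0, 0, 0, -1],
    [-0.045, -0.002, -0.0015, 0, 0, 0, -1]
  ]
}}

```text
time_s: 5.97
ee_pos: [0.5343, 0.1697, 0.0413]
eef_rot: [3.141, 0.008, -3.063]
force: [3.8, 0.4, 8.6]
grip_width: 0.0002
```

Emit:
{"api": "servo_tool", "payload": {
  "rows": [
    [0, 0, 0.005, 0, 0, 0, -1],
    [0, 0, 0.03, 0, 0, 0, -1],
    [0, 0, 0.06, 0, 0, 0, 1],
    [0, 0, 0.09, 0, 0, 0, 1],
    [-0.01, 0, 0.12, 0, 0, 0, 1],
    [-0.03, 0, 0.15, 0, 0, 0, 1],
    [-0.05, 0, 0.17, 0, 0, 0, 1],
    [-0.06, 0, 0.18, 0, 0, 0, 1]
  ]
}}

```text
time_s: 6.63
ee_pos: [0.4734, 0.1698, 0.2244]
eef_rot: [3.14, 0.011, -3.063]
force: [0.4, -0.5, -0.5]
grip_width: 0.0372
```

```bash
python3 - <<'E'
from h import *
o=ctrl.get_obs(); print(o['time_s'],o['ee_pos'],o['eef_rot'],o['force'],o['grip_width'])
p=cams.camera('wrist'); pts=[]
for k,z in [('grater_center',.0395),('grater_tab',.0395),('marble_slab',0)]:
    r=cams.place_of(p,k)
    for q in r[:1]:
        a=np.array(q['at'])*[640,480]; pts.append(a); print(k,round(q['p'],2),a.round(0),ray(p,a,z,o).round(4))
save(p,'w3',pts)
E
```

```text
6.6333 [0.47341715 0.16976645 0.22439783] [ 3.13978808  0.01095801 -3.06293313] [ 0.40473951 -0.49011953 -0.53731723] 0.03715927953854842
grater_center 0.65 [308. 280.] [[0.5428 0.163  0.0395]]
marble_slab 0.76 [349. 319.] [[0.6024 0.2135 0.    ]]
```

View pics/w3.png

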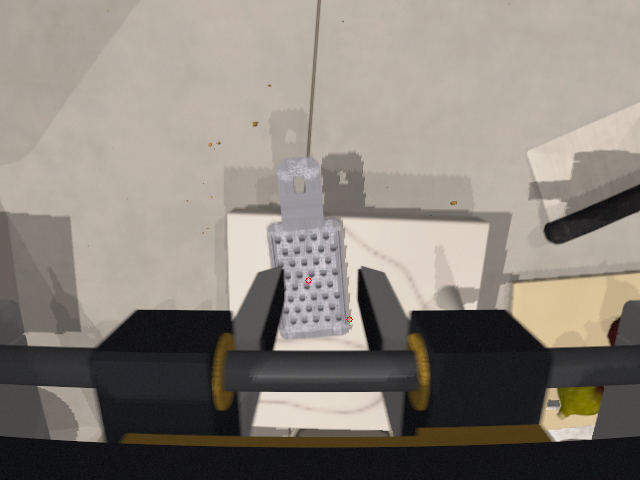

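The whole tab now sticks out past the front edge, spanning (278–322, 160–220), and the grater has turned slightly. I'm measuring it.

```bash
python3 - <<'E'
from h import *
o=ctrl.get_obs(); p=cams.camera('wrist')
print('slab edge',ray(p,[[230,212],[488,222]],.038,o).round(4))
g=p['image'][140:350,200:400]; cv2.imwrite('pics/w3c.png',cv2.resize(g[:,:,::-1],None,fx=2.8,fy=2.8,interpolation=cv2.INTER_CUBIC))
E
```

```text
slab edge [[0.4793 0.0831 0.038 ]
 [0.4692 0.3324 0.038 ]]
```

View pics/w3c.png

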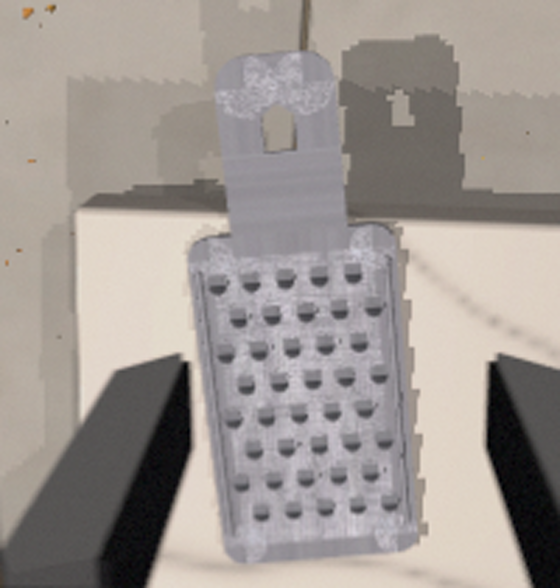

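```bash
python3 - <<'E'
from h import *
o=ctrl.get_obs(); p=cams.camera('wrist')
f=lambda L:[[200+a/2.8,140+b/2.8] for a,b in L]
P=ray(p,f([(190,240),(400,228),(228,562),(415,550),(218,90),(334,90),(231,235),(347,228),(274,52)]),.041,o)[:,:2]
print(P.round(4))
M=np.array([[-.0625,-.036],[-.0625,.036],[.0625,-.036],[.0625,.036]])
A=P[:4];a=A-A.mean(0);th=np.arctan2((M[:,0]*a[:,1]-M[:,1]*a[:,0]).sum(),(M*a).sum()); print('th',th,'c',A.mean(0))
m=(P[4:8]).mean(0); print('tabmid',m, 'axis from tab edges', np.arctan2(*(P[6]-P[4])[::-1]),np.arctan2(*(P[7]-P[5])[::-1]))
c=A.mean(0); print('tab',c-.0945*np.array([np.cos(th),np.sin(th)]))
print('tab half widths', P[5]-P[4],P[7]-P[6])
E
```

```text
[[0.4888 0.1202]
 [0.479  0.1911]
 [0.6097 0.1395]
 [0.5993 0.208 ]
 [0.4374 0.127 ]
 [0.4345 0.1651]
 [0.4859 0.1341]
 [0.4804 0.1732]
 [0.4237 0.1446]]
th 0.14788864948326802 c [0.54418156 0.16471113]
tabmid [0.45956953 0.14985327] axis from tab edges 0.14357613471295172 0.1729650358998897
tab [0.45071309 0.15078654]
tab half widths [-0.00297294  0.03809107] [-0.00553151  0.03910606]
```

Fitted: yaw about 0.148 rad, tab at about (0.450, 0.150), 27 mm past the edge. I'm going down over the tab with the jaws across its width.

Emit:
{"api": "servo_tool", "payload": {
  "rows": [
    [-0.012, -0.01, 0, 0, 0, 0.04, 1],
    [-0.024, -0.02, -0.02, 0, 0, 0.07, 1],
    [-0.024, -0.02, -0.04, 0, 0, 0.07, 1],
    [-0.024, -0.02, -0.06, 0, 0, 0.07, 1],
    [-0.024, -0.02, -0.08, 0, 0, 0.07, 1],
    [-0.024, -0.02, -0.1, 0, 0, 0.07, 1],
    [-0.024, -0.02, -0.13, 0, 0, 0.07, 1],
    [-0.024, -0.02, -0.145, 0, 0, 0.07, 1]
  ]
}}

```text
time_s: 7.6
ee_pos: [0.4493, 0.1489, 0.0713]
eef_rot: [3.141, 0.001, -2.994]
force: [0.2, 1.6, -0.4]
grip_width: 0.0943
```

```bash
python3 - <<'E'
from h import *
o=ctrl.get_obs(); print(o['time_s'],o['ee_pos'],o['eef_rot'],o['force'],o['grip_width'])
p=cams.camera('wrist')
save(p,'w4',proj(p,[[.45,.15,.0395],[.449,.15,.0395],o['ee_pos']],o))
E
```

```text
7.6 [0.44933472 0.14894295 0.07127037] [ 3.14137584e+00  1.34448544e-03 -2.99359530e+00] [ 0.18064827  1.6166264  -0.38275074] 0.09431236896282803
```

View pics/w4.png

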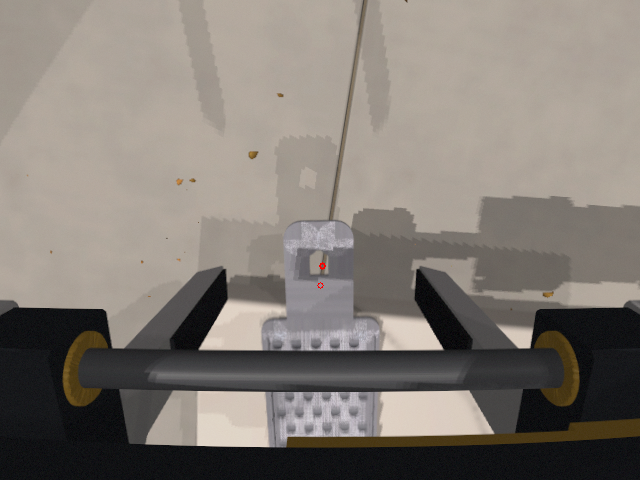

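The tab is centred between the fingers: it spans columns 286–354 and the fingers are symmetric about 320.

Emit:
{"api": "servo_tool", "payload": {
  "rows": [
    [0, 0, -0.015, 0, 0, 0, 1],
    [0, 0, -0.03, 0, 0, 0, 1],
    [0, 0, -0.045, 0, 0, 0, 1],
    [0, 0, -0.051, 0, 0, 0, 1],
    [0, 0, -0.051, 0, 0, 0, 0],
    [0, 0, -0.051, 0, 0, 0, -1],
    [0, 0, -0.051, 0, 0, 0, -1],
    [0, 0, -0.051, 0, 0, 0, -1]
  ],
  "newtons": 40
}}

```text
time_s: 8.32
ee_pos: [0.4489, 0.1488, 0.0194]
eef_rot: [3.142, -0.0, -2.994]
force: [-0.2, 0.1, 0.5]
grip_width: 0.0709
```

Emit:
{"api": "servo_tool", "payload": {
  "rows": [
    [0, 0, 0, 0, 0, 0, -1],
    [0, 0, 0, 0, 0, 0, -1],
    [0, 0, 0, 0, 0, 0, -1],
    [0, 0, 0, 0, 0, 0, -1],
    [0, 0, 0, 0, 0, 0, -1],
    [0, 0, 0, 0, 0, 0, -1],
    [0, 0, 0, 0, 0, 0, -1],
    [0, 0, 0, 0, 0, 0, -1]
  ]
}}

```text
time_s: 8.98
ee_pos: [0.4489, 0.1488, 0.0195]
eef_rot: [3.142, -0.0, -2.994]
force: [-0.5, -0.4, 0.9]
grip_width: 0.0389
```

Emit:
{"api": "servo_tool", "payload": {
  "rows": [
    [0, 0, 0, 0, 0, 0, -1],
    [0, 0, 0.004, 0, 0, 0, -1],
    [0, 0, 0.01, 0, 0, 0, -1],
    [0, 0, 0.02, 0, 0, 0, -1],
    [0, 0, 0.035, 0, 0, 0, -1],
    [0, 0, 0.05, 0, 0, 0, -1],
    [0, 0, 0.065, 0, 0, 0, -1],
    [0, 0, 0.08, 0, 0, 0, -1]
  ],
  "newtons": 60
}}

```text
time_s: 9.65
ee_pos: [0.449, 0.1488, 0.1011]
eef_rot: [3.141, 0.0, -2.994]
force: [-0.4, -0.6, -0.5]
grip_width: 0.0386
```

```bash
python3 - <<'E'
from h import *
o=ctrl.get_obs(); print(o['time_s'],o['ee_pos'],o['eef_rot'],o['force'],o['grip_width'],o['moment'])
p=cams.camera('wrist'); save(p,'w5')
p=cams.camera('side'); save(p,'s5')
a=p['image'][180:400,180:500];cv2.imwrite('pics/s5c.png',cv2.resize(a[:,:,::-1],None,fx=2.4,fy=2.4,interpolation=cv2.INTER_CUBIC))
E
```

```text
9.65 [0.4489606  0.14882176 0.10113959] [ 3.14144210e+00  3.59278354e-04 -2.99369175e+00] [-0.35932153 -0.58108751 -0.46724778] 0.038603549597731976 [0.02072562 0.05740244 0.00848474]
```

View pics/w5.png

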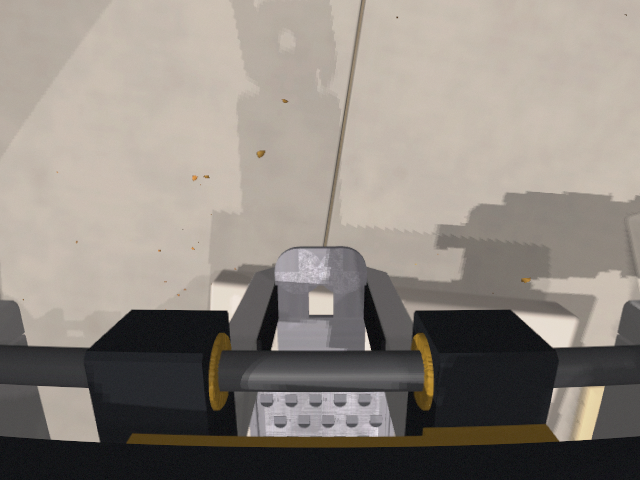

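View pics/s5c.png

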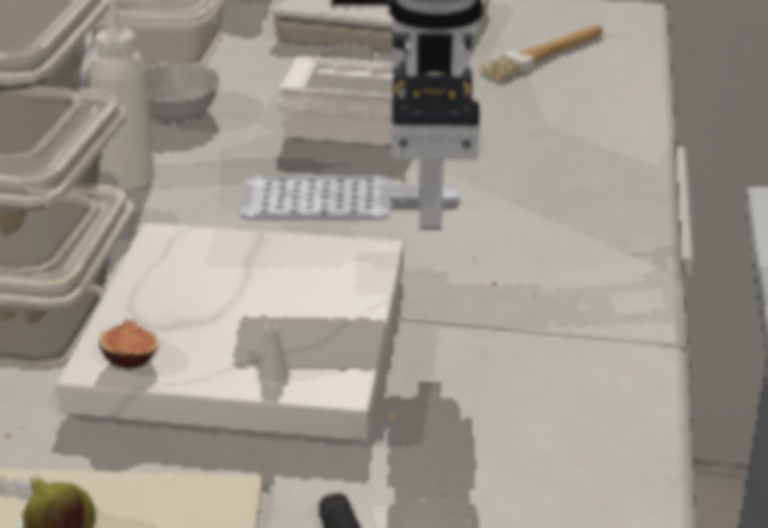

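The grater is lifted, lying level and held by the tab, with nothing else disturbed. Next I'm measuring the box from the first top picture.

```bash
python3 - <<'E'
import cv2
a=cv2.imread('pics/top0.png')[190:280,380:500];cv2.imwrite('pics/t0c.png',cv2.resize(a,None,fx=6,fy=6,interpolation=cv2.INTER_CUBIC))
E
```

```text
(no output)
```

View pics/t0c.png

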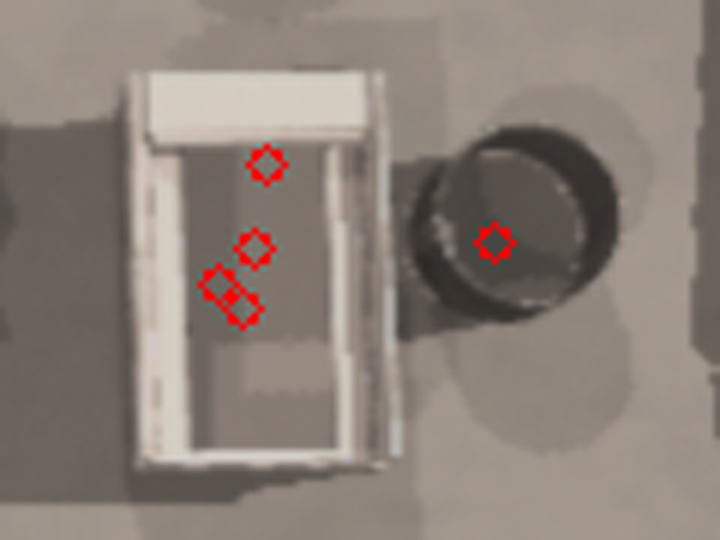

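```bash
python3 - <<'E'
from h import *
p=cams.camera('top')
f=lambda L:[[380+a/6,190+b/6] for a,b in L]
P=ray(p,f([(128,72),(384,72),(135,467),(392,467)]),.066);print(P.round(4),P.mean(0))
print(ray(p,f([(152,142),(360,134)]),.066).round(4))
E
```

```text
[[ 0.6572 -0.1734  0.066 ]
 [ 0.6562 -0.2653  0.066 ]
 [ 0.5143 -0.1714  0.066 ]
 [ 0.5136 -0.2616  0.066 ]] [ 0.58533071 -0.21794405  0.066     ]
[[ 0.6313 -0.1812  0.066 ]
 [ 0.6335 -0.2557  0.066 ]]
```

Emit:
{"api": "servo_tool", "payload": {
  "rows": [
    [0.005, -0.01, 0.02, 0, 0, 0, -1],
    [0.02, -0.03, 0.045, 0, 0, -0.02, -1],
    [0.035, -0.055, 0.07, 0, 0, -0.04, -1],
    [0.055, -0.08, 0.095, 0, 0, -0.06, -1],
    [0.075, -0.11, 0.12, 0, 0, -0.08, -1],
    [0.095, -0.14, 0.14, 0, 0, -0.1, -1],
    [0.105, -0.165, 0.15, 0, 0, -0.12, -1],
    [0.11, -0.18, 0.15, 0, 0, -0.14, -1]
  ]
}}

```text
time_s: 10.47
ee_pos: [0.5609, -0.0339, 0.252]
eef_rot: [-3.141, 0.005, -3.136]
force: [-0.4, 0.1, 0.1]
grip_width: 0.0379
```

```bash
python3 - <<'E'
from h import *
o=ctrl.get_obs(); print(o['time_s'],o['ee_pos'],o['eef_rot'],o['force'],o['grip_width'],o['joint_vel'])
p=cams.camera('wrist'); save(p,'w6')
print(cams.place_of(p,'catch_box_home')[:1],cams.place_of(p,'catch_box_keeper')[:1])
E
```

```text
10.4667 [ 0.560943   -0.03385006  0.25196669] [-3.14122696  0.00454009 -3.13635315] [-0.43046323  0.09199729  0.05091107] 0.03785096968049145 [-0.27703723  0.16060963 -0.12476006  0.00609335  0.00250464 -0.03658577]
[{'at': [0.2162, 0.506], 'p': 0.67}] [{'at': [0.2228, 0.579], 'p': 0.59}]
```

View pics/w6.png

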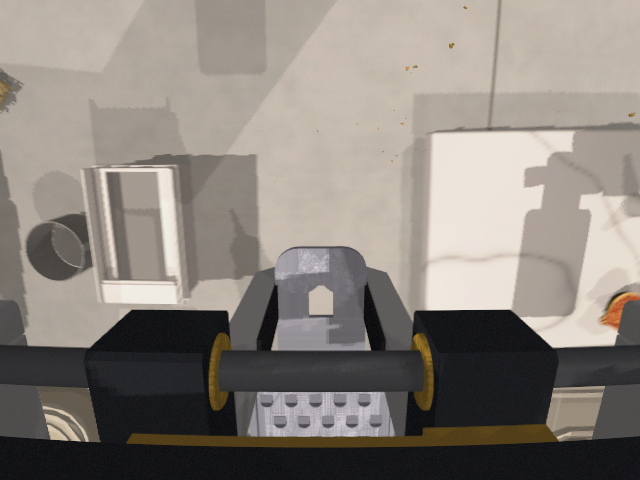

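The box is well seen at left, (82–188, 165–305). I'll take a settled picture and zoom in.

```bash
python3 - <<'E'
from h import *
cams.camera('wrist')
o=ctrl.get_obs(); print(o['time_s'],o['ee_pos'],o['eef_rot'],o['joint_vel'].round(3))
p=cams.camera('wrist'); save(p,'w7')
import pickle; pickle.dump((p,o),open('w7.pkl','wb'))
a=p['image'][150:320,60:210];cv2.imwrite('pics/w7c.png',cv2.resize(a[:,:,::-1],None,fx=3.5,fy=3.5,interpolation=cv2.INTER_CUBIC))
h=cams.place_of(p,'catch_box_home');k=cams.place_of(p,'catch_box_keeper')
print(ray(p,np.array(h[0]['at'])*[640,480],.0575,o),ray(p,np.array(k[0]['at'])*[640,480],.062,o))
E
```

```text
10.6667 [ 0.55906654 -0.03088075  0.24940636] [ 3.14086714e+00  3.11697499e-04 -3.13384949e+00] [ 0.023 -0.013  0.004  0.004  0.003 -0.001]
[[ 0.59035495 -0.22098634  0.0575    ]] [[ 0.62871344 -0.2174009   0.062     ]]
```

View pics/w7c.png

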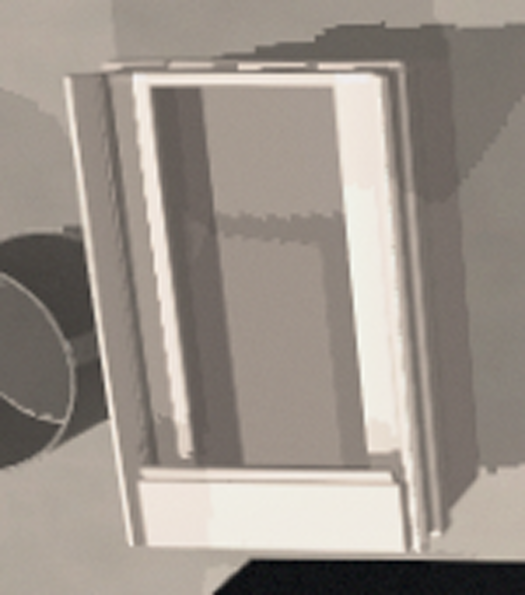

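```bash
cat > fit.py <<'E'
from h import *
import pickle,sys
p,o=pickle.load(open('w7.pkl','rb'))
def pts(x,y,th):
    c,s=np.cos(th),np.sin(th); Rz=np.array([[c,-s,0],[s,c,0],[0,0,1]])
    L=[]
    def line(a,b): L.append(np.array([a,b]))
    for sy in(-1,1):
        line([-.07,sy*.045,.066],[.07,sy*.045,.066])
        line([-.07,sy*.0385,.056],[.0435,sy*.0385,.056])
    line([-.07,-.045,.056],[-.07,.045,.056]); line([.07,-.045,.066],[.07,.045,.066]); line([.0435,-.0385,.066],[.0435,.0385,.066])
    line([-.07,.045,0],[.07,.045,0])
    return [l@Rz.T+[x,y,0] for l in L]
x,y,th=map(float,sys.argv[1:4])
a=p['image'][150:320,60:210];im=cv2.resize(a[:,:,::-1],None,fx=4,fy=4,interpolation=cv2.INTER_CUBIC)
for l in pts(x,y,th):
    q=(proj(p,l,o)-[60,150]+.5)*4-.5
    cv2.line(im,tuple(q[0].round().astype(int).tolist()),tuple(q[1].round().astype(int).tolist()),(0,0,255),1)
cv2.imwrite(sys.argv[4],im[:, :600])
E
python3 fit.py .5853 -.218 0.0 pics/f1.png
```

```text
(no output)
```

View pics/f1.png

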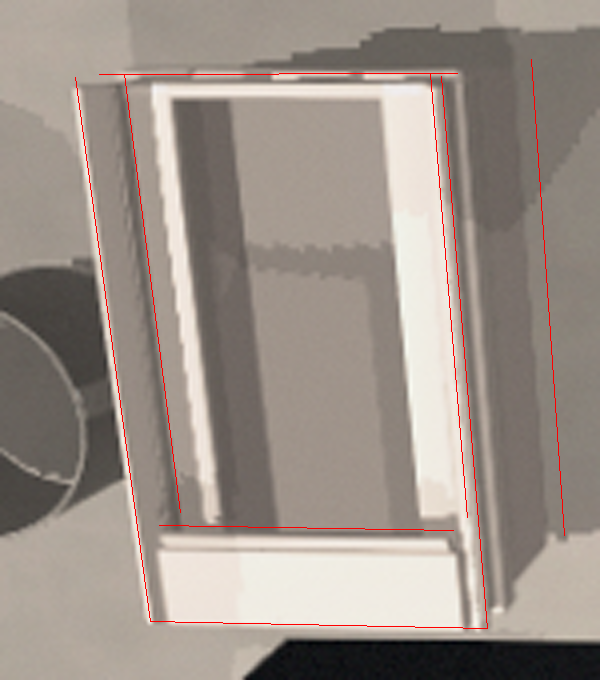

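The model overlay fits: box centre about (0.586–0.588, -0.2185) and yaw about -0.012. Next I'll hover about 32 mm short of home.

Emit:
{"api": "servo_tool", "payload": {
  "rows": [
    [-0.01, -0.02, 0, 0, 0, -0.005, -1],
    [-0.025, -0.05, -0.02, 0, 0, -0.01, -1],
    [-0.04, -0.08, -0.04, 0, 0, -0.015, -1],
    [-0.06, -0.11, -0.06, 0, 0, -0.02, -1],
    [-0.08, -0.14, -0.08, 0, 0, -0.02, -1],
    [-0.09, -0.165, -0.1, 0, 0, -0.02, -1],
    [-0.0975, -0.18, -0.12, 0, 0, -0.02, -1],
    [-0.0975, -0.186, -0.13, 0, 0, -0.02, -1]
  ]
}}

```text
time_s: 11.48
ee_pos: [0.4598, -0.2167, 0.1181]
eef_rot: [3.14, -0.001, 3.13]
force: [0.3, 0.5, -1.2]
grip_width: 0.0381
```

```bash
python3 - <<'E'
from h import *
cams.camera('side')
p=cams.camera('side'); o=ctrl.get_obs(); print(o['time_s'],o['ee_pos'],o['eef_rot'],o['joint_vel'].round(2),o['grip_width'])
a=p['image'][150:270,250:400];cv2.imwrite('pics/s8.png',cv2.resize(a[:,:,::-1],None,fx=5,fy=5,interpolation=cv2.INTER_CUBIC))
p=cams.camera('top')
a=p['image'][180:310,370:490];cv2.imwrite('pics/t8.png',cv2.resize(a[:,:,::-1],None,fx=4.6,fy=4.6,interpolation=cv2.INTER_CUBIC))
E
```

```text
11.5833 [ 0.4611396  -0.21569725  0.1188846 ] [ 3.13976942e+00 -8.35434291e-04  3.13048294e+00] [ 0.03 -0.04 -0.04  0.    0.04  0.02] 0.03813441670214038
```

View pics/s8.png

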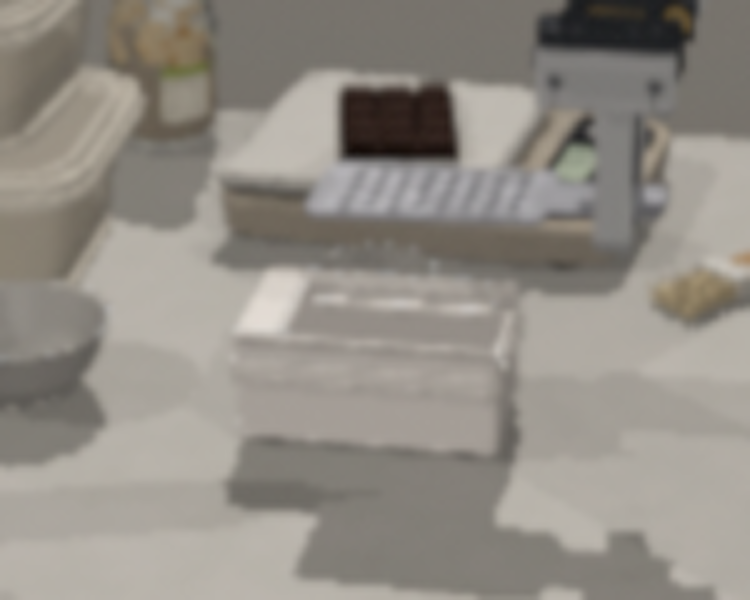

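View pics/t8.png

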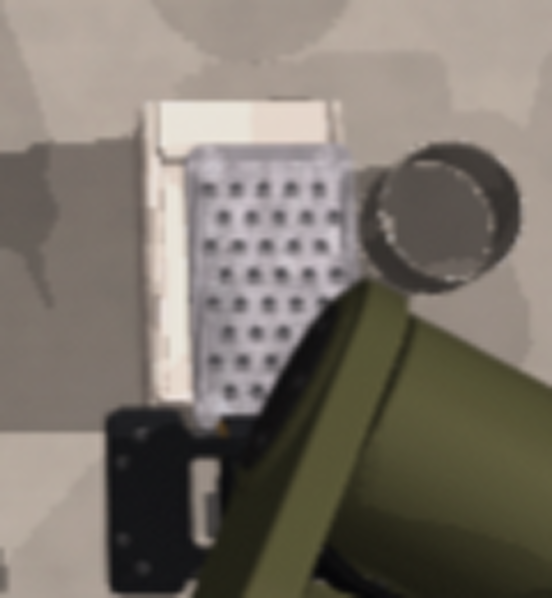

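The grater hovers level above the box. I'm checking its far corners at crop (188,147) and (352,147) in world coordinates.

```bash
python3 - <<'E'
from h import *
p=cams.camera('top')
P=ray(p,[[370+a/4.6,180+b/4.6] for a,b in [(188,147),(352,147),(196,418)]],.140);print(P.round(4))
# plane tilt via depth of the body
K,D=KD(p);Rm,t=w2c(p)
us=[(370+a/4.6,180+b/4.6) for a in (215,240,270,300) for b in (170,200,230,260,290)]
L=[]
for u,v in us:
    d=p['depth'][int(v),int(u)]; q=cv2.undistortPoints(np.array([[[u,v]]]),K,D).ravel(); L.append(Rm.T@(np.r_[q,1]*d-t))
L=np.array(L); A=np.c_[L[:,:2]-L[:,:2].mean(0),np.ones(len(L))]; print(np.linalg.lstsq(A,L[:,2],rcond=None)[0])
print(ctrl.get_obs()['ee_pos'])
E
```

```text
[[ 0.6184 -0.1803  0.14  ]
 [ 0.6177 -0.2507  0.14  ]
 [ 0.5014 -0.1797  0.14  ]]
[-0.01015059 -0.00508992  0.13999261]
[ 0.46240751 -0.21520648  0.12089151]
```

Emit:
{"api": "servo_tool", "payload": {
  "rows": [
    [0, -0.001, -0.01, 0, 0, -0.004, -1],
    [0, -0.003, -0.02, 0, 0, -0.006, -1],
    [0, -0.003, -0.03, 0, 0, -0.006, -1],
    [0, -0.003, -0.04, 0, 0, -0.006, -1],
    [0, -0.003, -0.05, 0, 0, -0.006, -1],
    [0, -0.003, -0.06, 0, 0, -0.006, -1],
    [0, -0.003, -0.065, 0, 0, -0.006, -1],
    [0, -0.003, -0.065, 0, 0, -0.006, -1]
  ]
}}

```text
time_s: 12.35
ee_pos: [0.4619, -0.2179, 0.0545]
eef_rot: [3.14, 0.0, 3.126]
force: [-0.3, 0.1, 0.3]
grip_width: 0.0383
```

```bash
python3 - <<'E'
from h import *
p=cams.camera('top'); o=ctrl.get_obs(); print(o['time_s'],o['ee_pos'],o['eef_rot'],o['force'],o['grip_width'])
a=p['image'][180:310,370:490];cv2.imwrite('pics/t9.png',cv2.resize(a[:,:,::-1],None,fx=4.6,fy=4.6,interpolation=cv2.INTER_CUBIC))
E
```

```text
12.4 [ 0.4622316  -0.21811043  0.05534944] [3.14074095e+00 1.14939162e-03 3.12590578e+00] [ 0.028719    0.47334218 -0.27429738] 0.03793911604132115
```

View pics/t9.png

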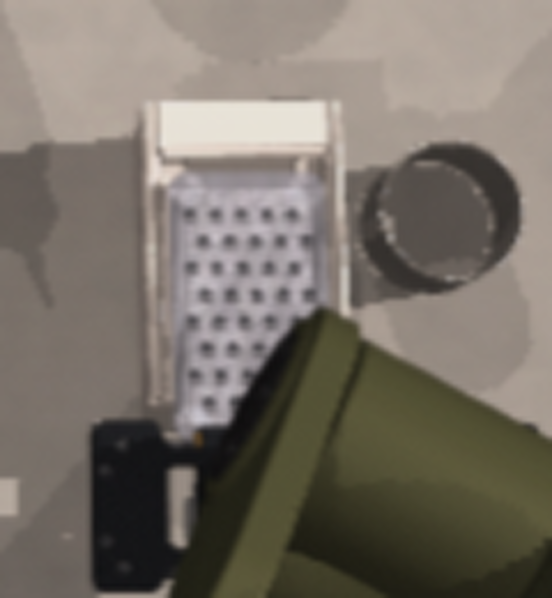

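The grater sits centred between the walls (gaps of about 22 and 20 crop pixels) and clear of the keeper. I'm lowering it.

Emit:
{"api": "servo_tool", "payload": {
  "rows": [
    [0, 0, -0.004, 0, 0, 0, -1],
    [0, 0, -0.008, 0, 0, 0, -1],
    [0, 0, -0.011, 0, 0, 0, -1],
    [0, 0, -0.014, 0, 0, 0, -1],
    [0, 0, -0.016, 0, 0, 0, -1],
    [0, 0, -0.016, 0, 0, 0, -1],
    [0, 0, -0.016, 0, 0, 0, -1],
    [0, 0, -0.016, 0, 0, 0, -1]
  ]
}}

```text
time_s: 13.07
ee_pos: [0.4623, -0.2182, 0.0395]
eef_rot: [3.141, 0.001, 3.126]
force: [0.6, -0.2, 0.2]
grip_width: 0.0383
```

Emit:
{"api": "servo_tool", "payload": {
  "rows": [
    [0, 0, -0.0005, 0, 0, 0, -1],
    [0, 0, -0.001, 0, 0, 0, -1],
    [0, 0, -0.0015, 0, 0, 0, -1],
    [0, 0, -0.0018, 0, 0, 0, -1],
    [0, 0, -0.0018, 0, 0, 0, -1],
    [0, 0, -0.0018, 0, 0, 0, -1],
    [0, 0, -0.0018, 0, 0, 0, -1],
    [0, 0, -0.0018, 0, 0, 0, -1]
  ]
}}

```text
time_s: 13.73
ee_pos: [0.4623, -0.2181, 0.0377]
eef_rot: [3.141, 0.001, 3.126]
force: [0.2, 0.1, 0.3]
grip_width: 0.0381
```

Emit:
{"api": "servo_tool", "payload": {
  "rows": [
    [0, 0, -0.0005, 0, 0, 0, -1],
    [0, 0, -0.001, 0, 0, 0, -1],
    [0, 0, -0.001, 0, 0, 0, -1],
    [0, 0, -0.001, 0, 0, 0, -1],
    [0, 0, -0.001, 0, 0, 0, -1],
    [0, 0, -0.001, 0, 0, 0, -1],
    [0, 0, -0.001, 0, 0, 0, -1],
    [0, 0, -0.001, 0, 0, 0, -1]
  ]
}}

```text
time_s: 14.4
ee_pos: [0.4624, -0.2182, 0.0368]
eef_rot: [3.141, 0.002, 3.126]
force: [0.1, 0.1, 0.7]
grip_width: 0.0386
```

```bash
python3 - <<'E'
from h import *
p=cams.camera('side'); o=ctrl.get_obs(); print(o['ee_pos'],o['force'],o['moment'])
a=p['image'][170:270,260:390];cv2.imwrite('pics/s10.png',cv2.resize(a[:,:,::-1],None,fx=6,fy=6,interpolation=cv2.INTER_CUBIC))
E
```

```text
[ 0.46235489 -0.21819062  0.03674995] [-0.29273855  0.4009809   0.97739663] [ 0.04747903  0.04353024 -0.07403773]
```

View pics/s10.png

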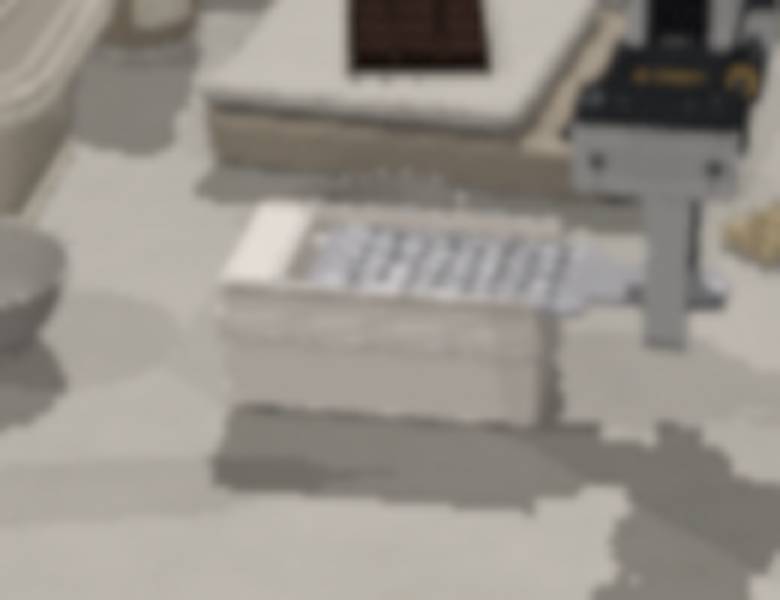

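The grater lies in the box between the walls. I'm sliding it in now and watching the forces.

Emit:
{"api": "servo_tool", "payload": {
  "rows": [
    [0.002, 0, 0, 0, 0, 0, -1],
    [0.005, 0, 0, 0, 0, 0, -1],
    [0.008, 0, 0, 0, 0, 0, -1],
    [0.011, 0, 0, 0, 0, 0, -1],
    [0.014, 0, 0, 0, 0, 0, -1],
    [0.017, 0, 0, 0, 0, 0, -1],
    [0.019, 0, 0, 0, 0, 0, -1],
    [0.02, 0, 0, 0, 0, 0, -1]
  ]
}}

```text
time_s: 15.12
ee_pos: [0.4826, -0.2182, 0.0368]
eef_rot: [3.141, 0.001, 3.126]
force: [-1.0, 0.4, 1.6]
grip_width: 0.038
```

Emit:
{"api": "servo_tool", "payload": {
  "rows": [
    [0.002, 0, 0, 0, 0, 0, -1],
    [0.003, 0, 0, 0, 0, 0, -1],
    [0.004, 0, 0, 0, 0, 0, -1],
    [0.005, 0, 0, 0, 0, 0, -1],
    [0.006, 0, 0, 0, 0, 0, -1],
    [0.007, 0, 0, 0, 0, 0, -1],
    [0.008, 0, 0, 0, 0, 0, -1],
    [0.008, 0, 0, 0, 0, 0, -1]
  ]
}}

```text
time_s: 15.78
ee_pos: [0.4909, -0.2182, 0.0368]
eef_rot: [3.141, 0.002, 3.126]
force: [-0.4, 0.1, 3.4]
grip_width: 0.0383
```

Emit:
{"api": "servo_tool", "payload": {
  "rows": [
    [0.0005, 0, 0, 0, 0, 0, -1],
    [0.001, 0, 0, 0, 0, 0, -1],
    [0.0015, 0, 0, 0, 0, 0, -1],
    [0.002, 0, 0, 0, 0, 0, -1],
    [0.0025, 0, 0, 0, 0, 0, -1],
    [0.003, 0, 0, 0, 0, 0, -1],
    [0.003, 0, 0, 0, 0, 0, -1],
    [0.003, 0, 0, 0, 0, 0, -1]
  ]
}}

```text
time_s: 16.45
ee_pos: [0.4926, -0.2182, 0.0368]
eef_rot: [3.141, -0.001, 3.126]
force: [-13.1, -1.1, 10.4]
grip_width: 0.0382
```

Emit:
{"api": "servo_tool", "payload": {
  "rows": [
    [0.0005, 0, 0.0002, 0, 0, 0, -1],
    [0.001, 0, 0.0002, 0, 0, 0, -1],
    [0.0015, 0, 0.0002, 0, 0, 0, -1],
    [0.002, 0, 0.0002, 0, 0, 0, -1],
    [0.0025, 0, 0.0002, 0, 0, 0, -1],
    [0.0025, 0, 0.0002, 0, 0, 0, -1],
    [0.0025, 0, 0.0002, 0, 0, 0, -1],
    [0.0025, 0, 0.0002, 0, 0, 0, -1]
  ]
}}

```text
time_s: 17.12
ee_pos: [0.4926, -0.2182, 0.0367]
eef_rot: [3.14, -0.007, 3.126]
force: [-21.5, -1.0, 14.5]
grip_width: 0.0385
```

Firm stop at TCP x = 0.4926, which agrees with home (about 0.588 body centre). I'll check the picture before releasing.

Emit:
{"api": "servo_tool", "payload": {
  "rows": [
    [-0.0003, 0, 0.0005, 0, 0, 0, -1],
    [-0.0003, 0, 0.0005, 0, 0, 0, -1],
    [-0.0003, 0, 0.0005, 0, 0, 0, -1],
    [-0.0003, 0, 0.0005, 0, 0, 0, -1],
    [-0.0003, 0, 0.0005, 0, 0, 0, -1],
    [-0.0003, 0, 0.0005, 0, 0, 0, -1],
    [-0.0003, 0, 0.0005, 0, 0, 0, -1],
    [-0.0003, 0, 0.0005, 0, 0, 0, -1]
  ]
}}

```text
time_s: 17.78
ee_pos: [0.4922, -0.2183, 0.0372]
eef_rot: [3.14, -0.008, 3.126]
force: [-4.4, -0.8, 5.5]
grip_width: 0.0382
```

```bash
python3 - <<'E'
from h import *
p=cams.camera('top'); o=ctrl.get_obs(); print(o['ee_pos'],o['force'])
a=p['image'][180:310,370:490];cv2.imwrite('pics/t11.png',cv2.resize(a[:,:,::-1],None,fx=4.6,fy=4.6,interpolation=cv2.INTER_CUBIC))
E
```

```text
[ 0.49222007 -0.21827413  0.03722709] [-5.38717981 -1.17282392  5.17557078]
```

View pics/t11.png

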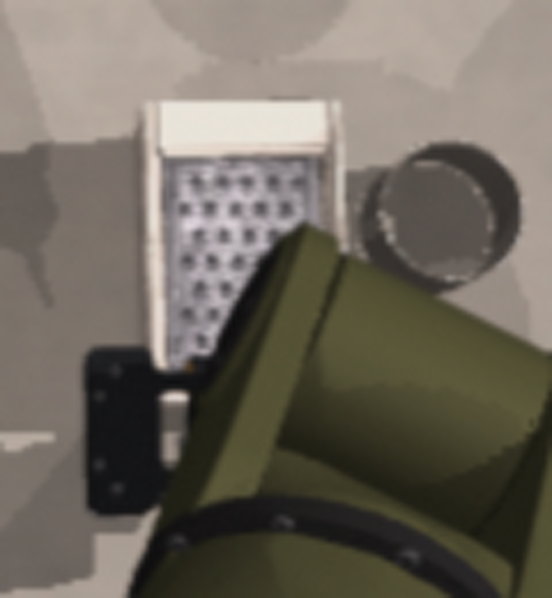

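The body is under the keeper strip and straight between the walls. I'm releasing it and backing up.

Emit:
{"api": "servo_tool", "payload": {
  "rows": [
    [0, 0, 0, 0, 0, 0, 0.6],
    [0, 0, 0, 0, 0, 0, 0.6],
    [0, 0, 0, 0, 0, 0, 0.6],
    [0, 0, 0, 0, 0, 0, 0.6],
    [0, 0, 0, 0, 0, 0, 0.6],
    [0, 0, 0, 0, 0, 0, 0.6],
    [0, 0, 0, 0, 0, 0, 0.6],
    [0, 0, 0, 0, 0, 0, 0.6]
  ]
}}

```text
time_s: 18.5
ee_pos: [0.4923, -0.2183, 0.0372]
eef_rot: [3.14, -0.008, 3.126]
force: [0.7, 0.4, 0.7]
grip_width: 0.0752
```

Emit:
{"api": "servo_tool", "payload": {
  "rows": [
    [0, 0, 0.01, 0, 0, 0, 0.6],
    [0, 0, 0.03, 0, 0, 0, 0.6],
    [0, 0, 0.06, 0, 0, 0, 0.6],
    [0, 0, 0.09, 0, 0, 0, 0.6],
    [0, 0, 0.12, 0, 0, 0, 0.6],
    [0, 0, 0.15, 0, 0, 0, 0.6],
    [0, 0, 0.18, 0, 0, 0, 0.6],
    [0, 0, 0.2, 0, 0, 0, 0.6]
  ]
}}

```text
time_s: 19.17
ee_pos: [0.4925, -0.2184, 0.2412]
eef_rot: [3.141, -0.004, 3.126]
force: [-0.1, 0.3, -0.7]
grip_width: 0.0756
```

```bash
python3 - <<'E'
from h import *
cams.camera('wrist')
o=ctrl.get_obs(); p=cams.camera('wrist'); print(o['time_s'],o['ee_pos'],o['force'],o['grip_width'])
import pickle; pickle.dump((p,o),open('w12.pkl','wb'))
save(p,'w12')
for k in ['grater_center','grater_tab','catch_box_home','catch_box_keeper']:
    r=cams.place_of(p,k)
    if r: print(k,r[0]['p'],ray(p,np.array(r[0]['at'])*[640,480],.0575,o))
E
```

```text
19.2167 [ 0.49335191 -0.2187869   0.24428222] [-0.28176976  0.73122821  2.96541564] 0.07531896139889967
grater_center 0.85 [[ 0.58998604 -0.21979855  0.0575    ]]
grater_tab 0.97 [[ 0.49404795 -0.21826659  0.0575    ]]
catch_box_keeper 0.66 [[ 0.63070796 -0.22050364  0.0575    ]]
```

View pics/w12.png

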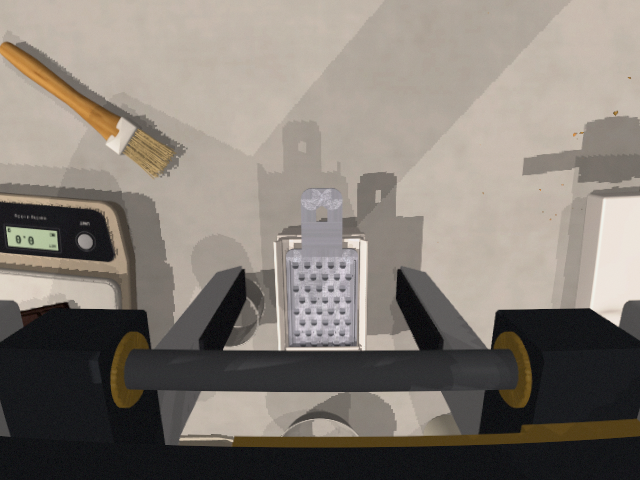

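The grater lies straight in the box, with its body at (287–358, 249–347) and the tab out past the low end. I'll zoom in to check the gap to the box's front edge.

```bash
python3 - <<'E'
from h import *
import pickle
p=cams.camera('wrist');o=ctrl.get_obs();print(o['ee_pos'])
pickle.dump((p,o),open('w12.pkl','wb'))
a=p['image'][180:355,260:385];cv2.imwrite('pics/w12c.png',cv2.resize(a[:,:,::-1],None,fx=4.5,fy=4.5,interpolation=cv2.INTER_CUBIC)[:600])
p=cams.camera('side');a=p['image'][170:270,260:390];cv2.imwrite('pics/s12.png',cv2.resize(a[:,:,::-1],None,fx=6,fy=6,interpolation=cv2.INTER_CUBIC))
E
```

```text
[ 0.49183186 -0.21804417  0.23604186]
```

View pics/w12c.png

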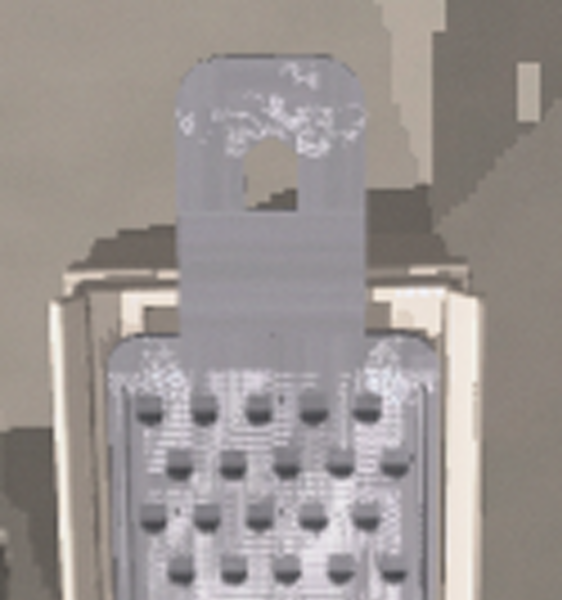

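View pics/s12.png

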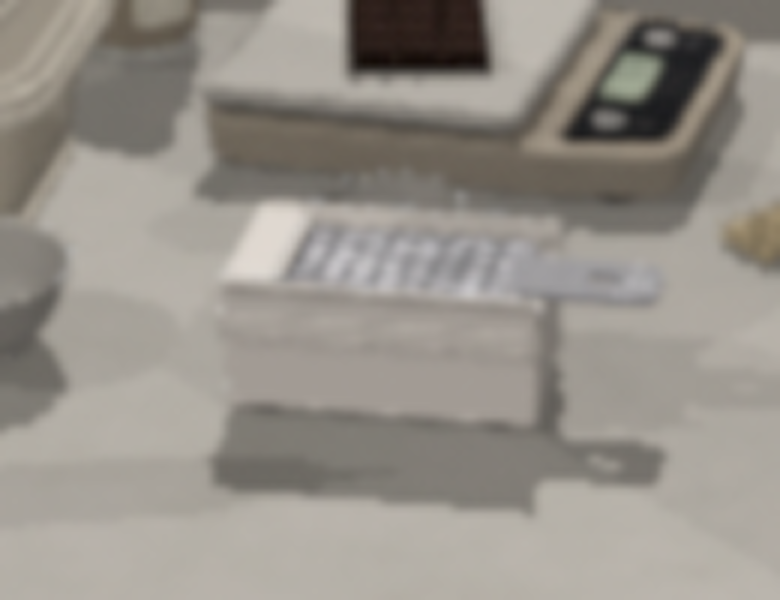

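The body edge is 46 crop pixels, or 10.0 mm, behind the box's front edge, which is exactly the value at home. The side gaps are even and the side view shows it flat, so I'm handing in.

```bash
python3 -c "
from station import hand_in
print(hand_in())"
```

```text
the job is handed in; nothing more can be done
None
```

The grater is in its catch box, fully home under the keeper strip, with the tab out over the low end. I handed the job in at about 19 s on the robot's clock; no verdict is reported.

**What I did:** I pressed the closed fingertips on the toothed body at about 8–10 N and dragged it until the middle of the tab was 27 mm past the slab's front edge. I then gripped the tab across its width, lifted it level, laid it on the ledges about 30 mm short of home and slid it in. It stopped firmly against the stop wall at about 20 N; I eased off, let go and backed up.

**Last checks:**
- **Along the box:** the body's near end is 10.0 mm inside the box's front edge, which is the value at home.
- **Centre:** the network put the body centre at (0.590, -0.220). My own box fit put home at about (0.588–0.590, -0.2185), and the position estimates of the box spread by a few mm.
- **Fit:** the gaps to both side walls look even, and the grater looks flat and under the keeper in the side and wrist views. The fingers are well clear.
- **Other things:** in the pictures after the slide and lift, the fig and nozzle had not moved. The ring mould looked unmoved throughout.

No check failed. The grater turned about 0.08 rad during the slide, which I corrected for in the grip.

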